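# Seat a ceramic filter candle in the sprung V-cradle and hold it down

## Robot

A 6-joint arm with a two-finger parallel gripper is mounted at the origin on the work surface. World frame = base frame: x ahead of the robot, y to its left, z up, the work surface at z = 0. Lengths are in m, angles in rad, forces in N, time in s.
With the tool pointing down it reaches from about 0.25 to 0.775 m from the base axis. Payload 4 kg.
Tool frame: the origin (TCP) lies where the fingers leave the gripper's body, on its centre line; the fingertips stand 97 mm ahead of it and the grasp point (between the pads) lies 78 mm ahead of it; z points along the fingers, x is the direction in which the jaws open and shut, and the axes are right-handed (so a half turn about z gives the same grasp; the last joint's range is limited). The gripper opens to 94 mm and grips with 3 to 60 N. Pads are 16 mm wide; open, the fingers measure 119 mm over their backs; the gripper's body (75 mm by 177 mm) begins 78 mm behind the grasp point.
Start: joints at [1.083, 0.087, 1.371, -0, 1.684, -0.103], TCP at [0.206, 0.51, 0.303] pointing down, gripper open.
Joint ranges: [-3.1, 3.1], [-0.76, 2.03], [0.27, 2.55], [-1.08, 4.22], [0.17, 2.65], [-2.57, 2.57]. Speed limits (rad/s): [2.79, 2.79, 3.14, 3.14, 3.14, 3.14].

## Interface

Orientations are given as [roll, pitch, yaw] about the fixed x, y, z axes, in that order (R = Rz(yaw) Ry(pitch) Rx(roll)).
In Python, from bench import * gives the robot as it stands.
- The arm moves only by the tool jog_arm, never from a script. Its argument "moves" is a list of rows, each a list of 7 numbers: the turn, a rotation vector about the world's x, y, z in rad, then the shift along the world's x, y, z in mm, then the finger opening in mm, from 0 to 94. In form: [[rx, ry, rz, tx, ty, tz, fingers], ...]. A call has 1 to 12 rows; each row shifts and turns the commanded pose from where the row before left it; what a row does not reach is not made up. A row lasts 1/8 s, in which the tool goes at most 62.5 mm and 10.7 degrees, less where a joint would pass 70% of its speed; a pose out of reach is approached as far as the arm can. A call is refused whole if a number of a shift passes 62.5 or a number of a turn 0.188, either way. A call with a gripper value outside its range is refused whole. The fingers move at their own pace and stop on an object; the grip force is fixed at half the most. Time passes only in rows, so rows that do not move let the fingers close. It gives the time, the measured TCP pose, the force and the opening at its end, in the units of the state.
- get_obs(): the state, without advancing time (a new reading comes with each control period).
- snapshot(name): name is "scene" or "top"; returns the picture (420x560x3 uint8, red, green, blue); there is no depth.
- get_calibration(name): a dict with "camera_matrix" (3x3 intrinsics, pixels), "R" (3x3) and "t" (3): a world point X has camera coordinates R X + t. Camera axes: x right, y down, z forward; pixel columns grow to the right and rows downward; lengths in m; the calibration is good to about 2 mm. A picture is of the moment at which its call begins. get_calibration takes no time and is no camera call.
- close_job(): hands the job in, once; it reports no verdict.
Trained networks look in the newest picture that a camera, given by its name, has taken for a name from the list of things; names that differ only in an ending like _2 or _b are one class to them, and where a whole thing is asked for, a point or a joint stands for the part that bears it (a point fixed in the world has none). Each returns a list of dicts, best first, with "conf" (0 to 1); they miss things now and then, are a little off and sometimes report something else, mostly with a low value. They report only what shows in the picture. A call takes as long as a camera call. They do not tell look-alikes from the thing itself.
- look_for(label, camera): "bbox" ([left, top, right, bottom] in pixels, round what is visible of it).
The state is a dict: "time": time; "joint_positions": joint angles; "qvel": joint speeds; "joint_torque": joint torques, N m; "tool_pos": TCP position; "ee_rot": TCP orientation; "wrist_force": force on the tool from outside, world axes, zero at the start; "wrist_torque": the same for the moment, N m; "width": finger opening in m.
Only numpy, scipy, OpenCV 4.12 (cv2) and the standard library are available. Lean on these libraries where they do the work, as an engineer would, in place of code of your own. Each camera call takes 0.05 s, during which the arm holds its last target.

## Task

The ceramic water-filter candle is to have its stem nut fitted: pick it up gently, for it cracks if squeezed, lay it along the sprung V-cradle, centred, so that it rests on both sloping faces at both ends, and bear down on it from above until the bed has sunk about half of its travel, never all the way. Finish while the gripper is still holding it pressed down evenly there, and leave the bowl and the clothes pegs where they are.

Things in the scene. Friction and masses are not known exactly. Their poses are not given: they have to be found in the camera images.
- candle: white ceramic filter candle lying on the slab, loose, 0.2-0.36 kg: cylinder 46 mm diameter, 160 mm long; origin at the middle of its axis (23 mm up), x along it. Beyond it at +x a 20 mm dome, at -x a 12 mm cap and a 12 mm thick stem 28 mm long. Rolls if pushed. Cracks if a finger bears on it with over 35 N, or a cradle face with over 50 N; grip it with 8 to 15 N. Either way round will do
- cradle: V-cradle fixed to the slab: steel plate 170 x 100 x 4 mm, origin under its middle, x along the V's, z up. On it a sprung wooden bed (160 x 90 mm, top 34 mm over the slab) with two V's, each 22 mm long, 45 to 67 mm either side of the middle along x; the 90 mm between them are free for fingers down to the bed. V feet 8 mm over the bed, upper edges 33 mm over the bed and 51 mm apart
- seat (a point): point on the bed where the middle of the candle's axis lies when it is seated in both V's: 40.5 mm above the top of the bed, 74.5 mm above the slab when the bed is up; it sinks with the bed; x along the V's. Let loose there, the candle finds both faces by itself; pushed with shut fingers on the middle of its top it bears on all four evenly, while clamped fingers 0.3 mm off to one side already leave one side of the V's unloaded
- bed (a joint): how far the sprung bed has sunk, in m: 0 up (at rest, also under the candle's weight alone), 0.020 fully down on its stop. Straight down, not tilting. It begins to sink at a load of about 4.5 N in all (the candle's weight of 2 to 3.5 N counts) and takes 0.4 N more for each mm
- bowl: white ceramic bowl, 124 mm wide, 50 mm high, loose; origin under its middle. A bystander, to be left where it stands
- peg1: wooden clothes peg lying flat, 75 x 10 x 14 mm, loose; origin under its middle, x along it. A bystander, to be left where it lies
- peg2: wooden clothes peg lying flat, 75 x 10 x 14 mm, loose; origin under its middle, x along it. A bystander, to be left where it lies
- peg3: wooden clothes peg lying flat, 75 x 10 x 14 mm, loose; origin under its middle, x along it. A bystander, to be left where it lies
There are look-alikes about, which are no part of the job. Of the things that look like the candle, the smallest one is meant. Several things look just like the cradle: the one meant starts nearest to the robot's base.

How it is judged:
On the way:
1. the candle is lifted clear of the slab in the fingers, its lowest side at least 20 mm up (height (world z) of candle above 0.043 m and contact force between the fingers and candle above 1 N and value of joint bed below 0.002 m), for 0.2 s.
At the end, for the whole second after the job is handed in: The candle bears on each of the four V faces (over 0.5 N), axis within 0.04 rad of the cradle's, middle within 12 mm along and 4 mm across and in height of the seat, still; the fingers push on it (over 1.5 N) and the bed is held 5 to 15 mm down (contact force between candle and bed_c1 above 0.5 N and contact force between candle and bed_c2 above 0.5 N and contact force between candle and bed_c3 above 0.5 N and contact force between candle and bed_c4 above 0.5 N and contact force between the fingers and candle above 1.5 N and value of joint bed between 0.005 and 0.015 m and angle between the x axis of candle and the x axis of seat, either way round below 0.04 rad and linear speed of candle below 0.02 m/s and x of candle in the frame of seat between -0.012 and 0.012 m and y of candle in the frame of seat between -0.004 and 0.004 m and z of candle in the frame of seat between -0.004 and 0.004 m); the arm keeps its last pose, push and grip.
It fails at once if the fingers bear on the candle too hard (over 35 N each, 70 N in all) (contact force between the fingers and candle above 70 N).
It fails at once if the bed is pressed right down (over 18.5 mm of its 20 mm) (value of joint bed above 0.0185 m).
It fails at once if the candle is banged or forced on a face of the cradle (over 50 N) (contact force between candle and bed_c1 above 50 N or contact force between candle and bed_c2 above 50 N or contact force between candle and bed_c3 above 50 N or contact force between candle and bed_c4 above 50 N).
It fails at once if the bowl or a clothes peg is moved more than 20 mm (distance of any of bowl, peg1, peg2, peg3 from where it was at the start of the episode above 0.02 m).
It also fails if it takes over 48 s, if anything falls off the work surface, if the arm or the gripper's body presses on something with over 40 N, if the wrist force passes 120 N, or if a joint passes its speed limit or range.

## Working session

There is one attempt and no reset: what is moved stays moved. The work goes in short steps, Python scripts to look and compute and a tool call to move; the robot and the scene stay as the last step left them, time stands still between calls to the robot, and variables do not carry over. Pictures are saved under pics/ and viewed, and the job is handed in when it is done.

Besides the shell and the picture viewer there is one more tool, called as a command line: name --pt "numbers of a row" for each row, then --argument value for the rest. jog_arm: Moves the arm, as the interface text tells. Its arguments: {"type":"object","properties":{"moves":{"type":"array","items":{"type":"array","items":{"type":"number"}}}},"required":["moves"]}

```bash
mkdir -p pics; ls; python3 - <<'E'
from bench import *
import cv2
for n in ("scene","top"):
    im=snapshot(n); cv2.imwrite(f"pics/{n}0.png",im[:,:,::-1])
    c=get_calibration(n); print(n,c)
    for l in ("candle","cradle","bowl","peg1"):
        print(l,[( [round(v) for v in d["bbox"]],round(d["conf"],2)) for d in look_for(l,n)])
print(get_obs())
E
```

```text
pics
scene {'camera_matrix': array([[542.12931354,   0.        , 278.20793195],
       [  0.        , 542.12931354, 201.85785563],
       [  0.        ,   0.        ,   1.        ]]), 'R': array([[ 0.48205736,  0.87608062,  0.01017122],
       [ 0.65142495, -0.35063059, -0.67283261],
       [-0.58588927,  0.33096969, -0.73972483]]), 't': array([-0.2420497 , -0.29289285,  1.85593062])}
candle [([223, 203, 256, 264], 0.94), ([279, 103, 351, 145], 0.82), ([106, 157, 207, 199], 0.73)]
cradle [([320, 163, 367, 215], 0.9), ([382, 205, 436, 268], 0.78)]
bowl [([324, 164, 368, 209], 0.41)]
peg1 [([169, 306, 197, 317], 0.7), ([359, 153, 378, 168], 0.59), ([143, 239, 149, 267], 0.57)]
top {'camera_matrix': array([[456.31199592,   0.        , 280.54102884],
       [  0.        , 456.31199592, 210.87523324],
       [  0.        ,   0.        ,   1.        ]]), 'R': array([[ 0.01463981, -0.99987632, -0.00574606],
       [-0.98576893, -0.0134703 , -0.1675654 ],
       [ 0.16746728,  0.00811741, -0.98584422]]), 't': array([-0.00816762,  0.5113173 ,  1.01572666])}
candle [([81, 315, 216, 355], 0.66)
[... 167 characters left out ...]
), ([433, 220, 447, 256], 0.45)]
{'time': 0.5, 'joint_positions': array([ 1.08288302e+00,  8.72009064e-02,  1.37074287e+00, -2.26674928e-05,
        1.68363563e+00, -1.03112049e-01]), 'qvel': array([ 0.00049634, -0.00048481, -0.00254194, -0.00049942, -0.00154563,
       -0.00019108]), 'joint_torque': array([-7.47692720e-04, -3.39630783e+01, -3.02264929e+01,  7.17331446e-02,
        2.44737882e-02, -2.92777258e-05]), 'tool_pos': array([0.20646601, 0.5097626 , 0.3026836 ]), 'ee_rot': array([ 3.14156889e+00, -1.08577519e-05,  1.18599252e+00]), 'wrist_force': array([-0.58149797,  0.19402097,  0.58152599]), 'wrist_torque': array([0.01900819, 0.05600237, 0.00720881]), 'width': 0.09403648011090317}
```

```bash
ls pics
```

```text
scene0.png
top0.png
```

View pics/scene0.png

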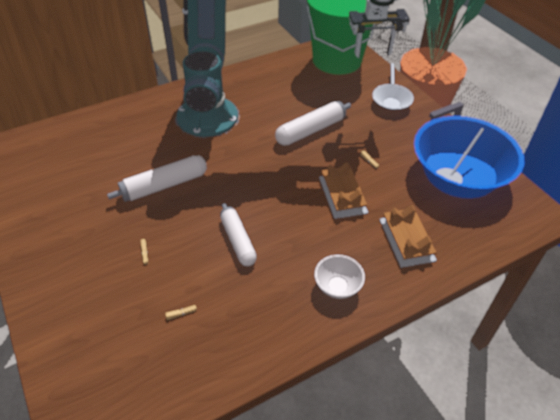

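View pics/top0.png

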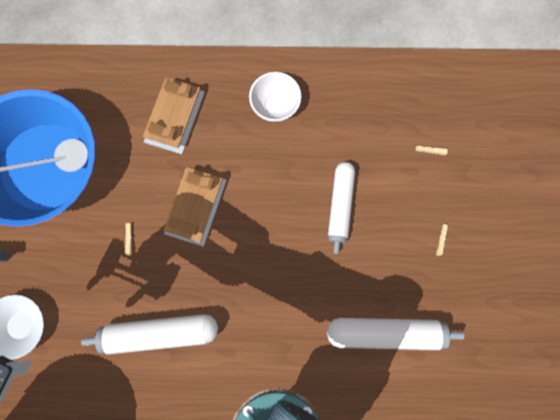

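Candle look-alikes in the top view are at (342,203), (157,334) and (388,334). The first is clearly the smallest. The cradles are at (195,206) and (174,115), and the base is near (280,420), so (195,206) is the nearer one. Next I'll check both in close crops.

```bash
cat > h.py <<'E'
from bench import *
import numpy as np, cv2
def ray(c,u,v):
    K=c["camera_matrix"];d=c["R"].T@np.linalg.solve(K,[u,v,1.]);o=-c["R"].T@c["t"];return o,d
def onz(n,u,v,z):
    o,d=ray(get_calibration(n),u,v);return o+d*(z-o[2])/d[2]
def proj(n,X):
    c=get_calibration(n);p=c["camera_matrix"]@(c["R"]@np.asarray(X)+c["t"]);return p[:2]/p[2]
E
python3 - <<'E'
from h import *
t=cv2.imread("pics/top0.png");s=cv2.imread("pics/scene0.png")
cv2.imwrite("pics/c1.png",np.hstack([cv2.resize(t[155:258,157:237],None,fx=5,fy=5,interpolation=cv2.INTER_CUBIC),cv2.resize(t[155:258,310:370],None,fx=5,fy=5,interpolation=cv2.INTER_CUBIC)]))
cv2.imwrite("pics/c2.png",np.hstack([cv2.resize(s[155:225,310:375],None,fx=6,fy=6,interpolation=cv2.INTER_CUBIC),cv2.resize(s[198:268,215:265],None,fx=6,fy=6,interpolation=cv2.INTER_CUBIC)]))
for p in [(342,203),(157,334),(388,334),(195,206),(174,115)]: print(p,onz("top",*p,0.023),np.hypot(*onz("top",*p,0.023)[:2]))
E
```

```text
(342, 203) [ 0.53572229 -0.14614923  0.023     ] 0.5552998896382136
(157, 334) [0.22814493 0.2748794  0.023     ] 0.3572237360775605
(388, 334) [ 0.23608112 -0.24756979  0.023     ] 0.34208931203742465
(195, 206) [0.52375625 0.2023027  0.023     ] 0.5614686071914204
(174, 115) [0.75006827 0.2644038  0.023     ] 0.795306090219289
```

View pics/c1.png

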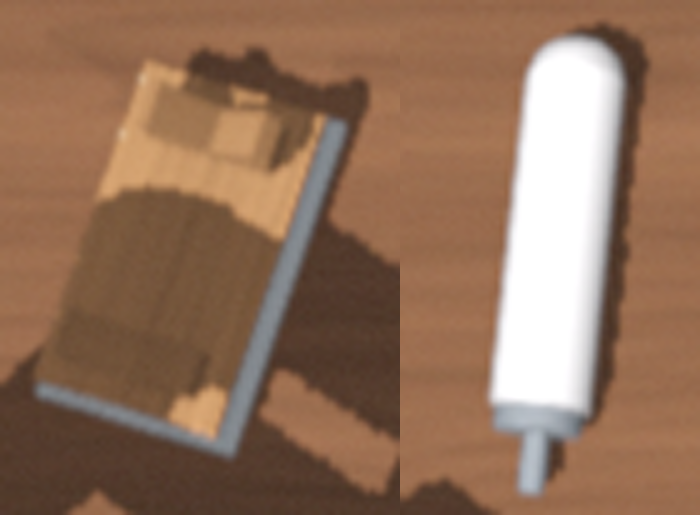

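View pics/c2.png

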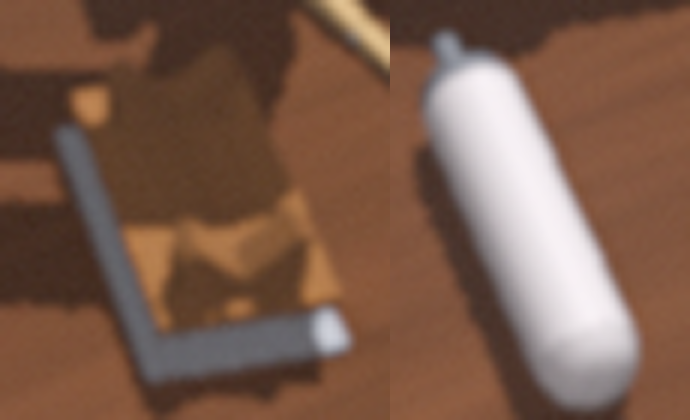

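The crops confirm the choice: the small candle has its dome at top (345,165) and its stem at (337,250). The nearer cradle sits at about (195,206), partly in the arm's shadow. Next I'll fit the candle by its silhouette in both views.

```bash
cat > fit.py <<'E'
from h import *
from scipy.optimize import minimize
a=np.linspace(0,2*np.pi,48)
def candle_pts():
    P=[]
    ring=np.c_[0*a,np.cos(a),np.sin(a)]
    for x in (-.08,.08): P.append(ring*.023+[x,0,0])
    for k in np.linspace(0,1,9)[:-1]: P.append(ring*.023*np.sqrt(1-k*k)+[.08+.02*k,0,0])
    return np.vstack(P)
CP=candle_pts()
def mask(img,roi,thr=130):
    h=cv2.cvtColor(img,cv2.COLOR_BGR2HSV);m=((h[...,1]<60)&(h[...,2]>thr)).astype(np.uint8)
    o=np.zeros_like(m);l,t,r,b=roi;o[t:b,l:r]=m[t:b,l:r];n,L,st,_=cv2.connectedComponentsWithStats(o)
    return (L==1+np.argmax(st[1:,4])).astype(np.uint8)
def hull(n,x,y,z,yaw):
    R=np.array([[np.cos(yaw),-np.sin(yaw),0],[np.sin(yaw),np.cos(yaw),0],[0,0,1]])
    W=CP@R.T+[x,y,z];c=get_calibration(n);p=(c["R"]@W.T).T+c["t"];p=p@c["camera_matrix"].T
    return cv2.convexHull((p[:,:2]/p[:,2:]).astype(np.float32))
def fitc(masks,p0,z):
    def cost(p):
        s=0
        for n,m in masks.items():
            big=np.zeros((420,560),np.uint8)
            cs,_=cv2.findContours(m,cv2.RETR_EXTERNAL,cv2.CHAIN_APPROX_NONE);H=hull(n,p[0],p[1],z,p[2])
            d=[cv2.pointPolygonTest(H,(float(q[0][0]),float(q[0][1])),True)-.5 for q in max(cs,key=len)]
            s+=np.mean(np.clip(np.abs(d),0,2))
        return s
    r=minimize(cost,p0,method="Nelder-Mead",options=dict(initial_simplex=np.array(p0)+np.array([[0,0,0],[.01,0,0],[0,.01,0],[0,0,.1]])));return r.x,r.fun
E
python3 - <<'E'
from fit import *
t=cv2.imread("pics/top0.png");s=cv2.imread("pics/scene0.png")
mt=mask(t,(320,155,365,243));ms=mask(s,(215,198,265,270))
print(mt.sum(),ms.sum())
A,B=onz("top",345,165,.023),onz("top",338,241,.023);print(A,B,np.linalg.norm(A-B))
y=np.arctan2(*(A-B)[1::-1]);p0=[*(A+B)[:2]/2,y]
for m in ({"top":mt},{"scene":ms},{"top":mt,"scene":ms}): print(list(m),fitc(m,p0,.023))
E
```

```text
1573 993
[ 0.62878417 -0.15409102  0.023     ] [ 0.4452239  -0.13609368  0.023     ] 0.1844404379378886
['top'] (array([ 0.5363537 , -0.14333865, -0.11475827]), np.float64(0.57038533666909))
['scene'] (array([ 0.53026221, -0.14226365, -0.11117015]), np.float64(0.3987750898441817))
['top', 'scene'] (array([ 0.53156032, -0.14263972, -0.11403891]), np.float64(1.1221965422100206))
```

Fit: candle at (0.532, -0.143) with yaw -0.114, and the two views agree within about 6 mm along the axis. The jaws therefore need a tool yaw of 1.457. Moving above it.

jog_arm --pt "0 0 0.0226 27 -54 -5 94" --pt "0 0 0.0226 27 -54 -5 94" --pt "0 0 0.0226 27 -54 -5 94" --pt "0 0 0.0226 27 -54 -5 94" --pt "0 0 0.0226 27 -54 -5 94" --pt "0 0 0.0226 27 -54 -5 94" --pt "0 0 0.0226 27 -54 -5 94" --pt "0 0 0.0226 27 -54 -5 94" --pt "0 0 0.0226 27 -54 -5 94" --pt "0 0 0.0226 27 -54 -5 94" --pt "0 0 0.0226 27 -54 -5 94" --pt "0 0 0.0226 27 -54 -5 94"

```text
time: 2.0
tool_pos: [0.5311, -0.1402, 0.2428]
ee_rot: [3.141, -0.0, 1.458]
wrist_force: [0.5, -0.8, 0.3]
width: 0.0941
```

```bash
python3 - <<'E'
from h import *
for n in ("scene","top"):
    im=snapshot(n)[:,:,::-1].copy(); cv2.imwrite(f"pics/{n}1.png",im)
t=cv2.imread("pics/top1.png");s=cv2.imread("pics/scene1.png")
a=cv2.resize(t[155:258,157:237],None,fx=5,fy=5,interpolation=cv2.INTER_CUBIC);b=cv2.resize(s[150:225,305:375],None,fx=5.5,fy=5.5,interpolation=cv2.INTER_CUBIC)
b=cv2.copyMakeBorder(b,0,a.shape[0]-b.shape[0],0,0,cv2.BORDER_CONSTANT);cv2.imwrite("pics/c3.png",np.hstack([a,b]))
E
```

```text
(no output)
```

View pics/c3.png

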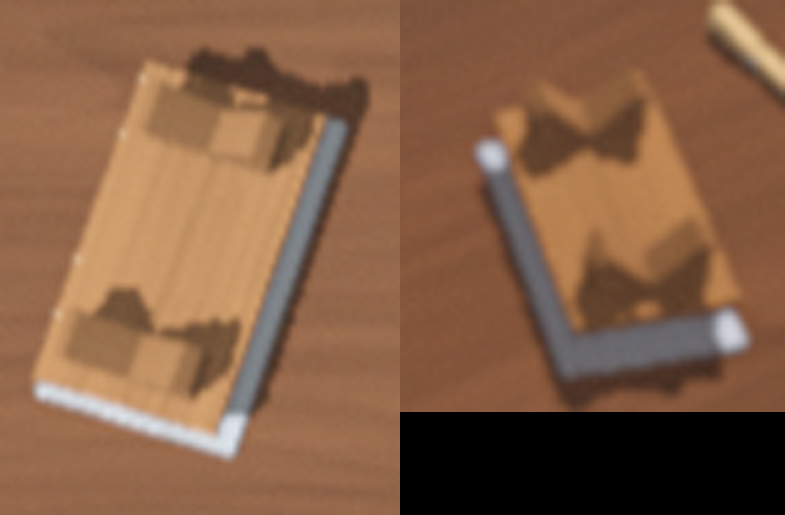

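View pics/scene1.png

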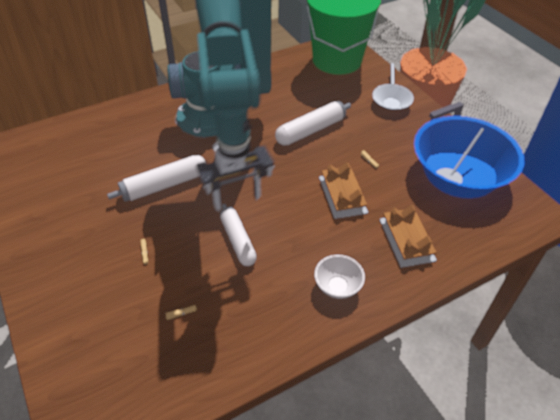

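```bash
python3 - <<'E'
from h import *
from scipy.optimize import least_squares
T=lambda x,y:(157+x/5-.4,155+y/5-.4); S=lambda x,y:(305+(x-400)/5.5-.4,150+y/5.5-.4)
# model corner (sx,sy,kind)
P=lambda sx,sy:(sx*.085,sy*.05,.002); B=lambda sx,sy:(sx*.08,sy*.045,.034)
obs=[("top",T(36,396),P(-1,1)),("top",T(232,460),P(-1,-1)),("top",T(348,121),P(1,-1)),
("top",T(145,61),B(1,1)),("top",T(218,435),B(-1,-1)),("top",T(330,117),B(1,-1)),("top",T(37,378),B(-1,1)),
("scene",S(568,378),P(1,-1)),("scene",S(750,345),P(1,1)),("scene",S(474,160),P(-1,-1)),
("scene",S(496,110),B(-1,-1)),("scene",S(741,298),B(1,1)),("scene",S(577,330),B(1,-1)),("scene",S(640,72),B(-1,1))]
def res(p,o):
    r=[]
    c,s=np.cos(p[2]),np.sin(p[2])
    for n,uv,m in o:
        r+=list(proj(n,[p[0]+c*m[0]-s*m[1],p[1]+s*m[0]+c*m[1],m[2]])-uv)
    return np.array(r)
for k in ("top","scene",None):
    o=[q for q in obs if k in (None,q[0])]
    r=least_squares(res,[.52,.2,-.33],args=(o,),loss="soft_l1");print(k,r.x.round(4))
    print(res(r.x,o).reshape(-1,2).round(1).tolist())
E
```

```text
top [ 0.5269  0.2052 -0.2873]
[[0.4, -0.3], [0.7, -0.7], [0.0, 0.7], [0.5, -0.0], [-0.3, 0.3], [-0.7, -0.3], [-0.6, 0.3]]
scene [ 0.5262  0.2041 -0.2621]
[[-0.2, -0.1], [-0.3, -0.2], [-0.1, -1.6], [-1.4, 0.9], [0.6, -0.0], [0.3, -0.4], [0.8, 3.1]]
None [ 0.5267  0.2051 -0.2807]
[[0.6, -0.0], [1.0, -0.7], [-0.1, 0.6], [0.3, 0.1], [0.0, 0.3], [-0.8, -0.4], [-0.4, 0.5], [-0.4, -0.3], [-0.3, 0.1], [0.6, -1.8], [-0.6, 0.6], [0.6, 0.3], [0.1, -0.5], [1.7, 3.2]]
```

Cradle at (0.5267, 0.205) with yaw -0.285; the views agree to about 1 mm. Descending on the candle.

jog_arm --pt "0 0 0 0 -2 -30 94" --pt "0 0 0 1 0 -35 94" --pt "0 0 0 0 0 -35 94" --pt "0 0 0 0 0 -25 94" --pt "0 0 0 0 0 -16 94" --pt "0 0 0 0 0 0 70" --pt "0 0 0 0 0 0 60" --pt "0 0 0 0 0 0 55"

```text
time: 3.1
tool_pos: [0.5323, -0.1405, 0.1032]
ee_rot: [3.139, 0.001, 1.457]
wrist_force: [0.7, -0.7, -0.3]
width: 0.0676
```

jog_arm --pt "0 0 0 0 0 0 55" --pt "0 0 0 0 0 0 50" --pt "0 0 0 0 0 0 48" --pt "0 0 0 0 0 0 48"

```text
time: 3.6
tool_pos: [0.5314, -0.1402, 0.1016]
ee_rot: [-3.141, -0.0, 1.457]
wrist_force: [0.1, 0.2, 0.7]
width: 0.0482
```

```bash
python3 - <<'E'
from h import *
for n in ("scene","top"):
    im=snapshot(n)[:,:,::-1].copy(); cv2.imwrite(f"pics/{n}2.png",im)
t=cv2.imread("pics/top2.png");s=cv2.imread("pics/scene2.png")
cv2.imwrite("pics/c4.png",np.hstack([cv2.resize(t[150:260,300:380],(400,550)),cv2.resize(s[180:290,200:280],(400,550))]))
E
```

```text
(no output)
```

View pics/c4.png

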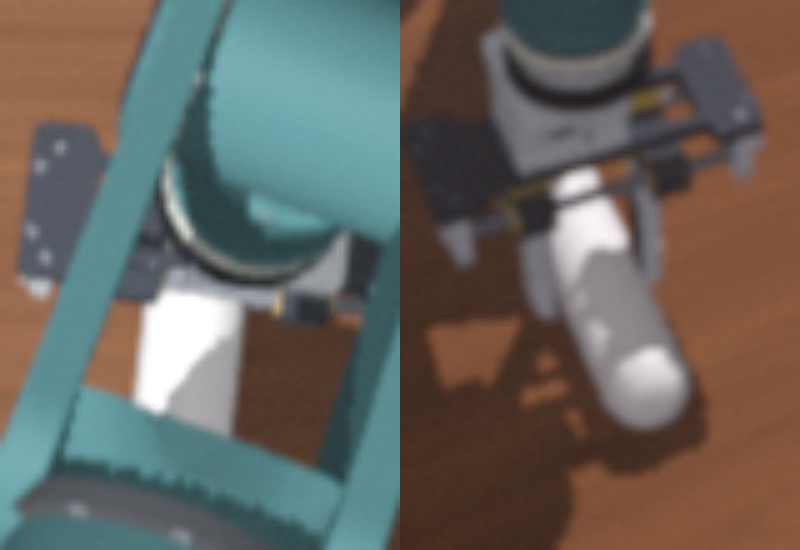

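The candle lies between the fingers, with its dome end free. Closing the last millimetres in small steps.

jog_arm --pt "0 0 0 0 0 0 46" --pt "0 0 0 0 0 0 45" --pt "0 0 0 0 0 0 44" --pt "0 0 0 0 0 0 44"

```text
time: 4.2
tool_pos: [0.5314, -0.1401, 0.1016]
ee_rot: [-3.141, -0.0, 1.457]
wrist_force: [0.0, 1.0, -0.3]
width: 0.0454
```

jog_arm --pt "0 0 0 0 0 8 44" --pt "0 0 0 0 0 12 44" --pt "0 0 0 0 0 20 44" --pt "0 0 0 0 0 20 44" --pt "0 0 0 0 0 0 44" --pt "0 0 0 0 0 0 44"

```text
time: 4.95
tool_pos: [0.5311, -0.1401, 0.1613]
ee_rot: [-3.141, -0.0, 1.457]
wrist_force: [1.1, -0.6, -3.4]
width: 0.0455
```

```bash
python3 - <<'E'
from h import *
o=get_obs();print(o["wrist_force"],o["wrist_torque"],o["width"])
s=snapshot("scene")[:,:,::-1].copy();cv2.imwrite("pics/c5.png",cv2.resize(s[150:290,180:300],(600,700)))
cv2.imwrite("pics/c5.png",cv2.resize(s[160:280,190:290],(500,600)))
E
```

```text
[ 1.05998768 -0.59264889 -3.36808514] [ 0.03109238 -0.02704039  0.00841153] 0.04547636534115446
```

View pics/c5.png

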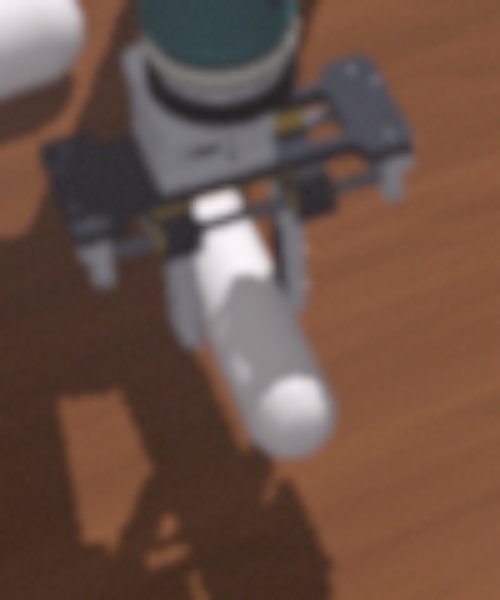

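Lifted and level: the wrist carries 3.4 N, with the candle held at its middle. Carrying it over the cradle with a shift of (-4.5, +345) mm, a turn of -0.171, and 54 mm up.

jog_arm --pt "0 0 0 0 0 30 44" --pt "0 0 -0.01 0 20 24 44" --pt "0 0 -0.02 0 35 0 44" --pt "0 0 -0.02 -1 42 0 44" --pt "0 0 -0.02 -1 44 0 44" --pt "0 0 -0.02 -1 44 0 44" --pt "0 0 -0.02 -1 44 0 44" --pt "0 0 -0.02 -0.5 42 0 44" --pt "0 0 -0.02 0 36 0 44" --pt "0 0 -0.02 0 25 0 44" --pt "0 0 -0.001 0 13 0 44" --pt "0 0 0 0 0 0 44"

```text
time: 6.5
tool_pos: [0.5267, 0.205, 0.2148]
ee_rot: [-3.14, 0.001, 1.288]
wrist_force: [-0.3, -0.5, -2.5]
width: 0.045
```

jog_arm --pt "0 0 0 0 0 0 44" --pt "0 0 0 0 0 0 44"

```text
time: 6.75
tool_pos: [0.5271, 0.2038, 0.2157]
ee_rot: [3.142, 0.0, 1.285]
wrist_force: [0.4, -0.8, -2.4]
width: 0.0455
```

```bash
python3 - <<'E'
from h import *
o=get_obs();print(o["tool_pos"],o["ee_rot"],o["wrist_force"],o["width"])
s=snapshot("scene")[:,:,::-1].copy();t=snapshot("top")[:,:,::-1].copy();cv2.imwrite("pics/s6.png",s);cv2.imwrite("pics/t6.png",t)
cv2.imwrite("pics/c6.png",np.hstack([cv2.resize(s[115:235,285:385],(400,480)),cv2.resize(t[135:255,145:245],(400,480))]))
E
```

```text
[0.52711829 0.20380428 0.21570938] [3.14151705e+00 2.35656524e-04 1.28486871e+00] [ 0.36763124 -0.80949056 -2.3752552 ] 0.045503882837394115
```

View pics/c6.png

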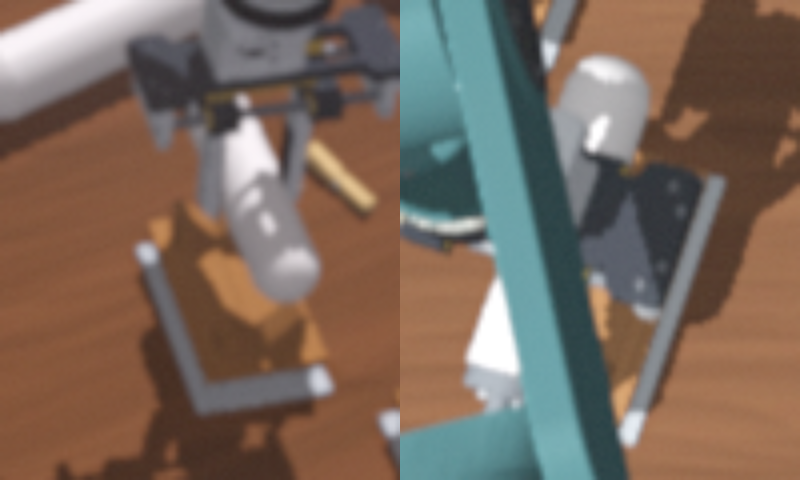

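```bash
python3 - <<'E'
from fit import *
s=cv2.imread("pics/s6.png");t=cv2.imread("pics/t6.png")
for dx in (-.01,-.005,0,.005,.01):
    c,sn=np.cos(-.2855),np.sin(-.2855)
    W=lambda x,y:[.5271+c*(x+dx)-sn*y,.2038+sn*(x+dx)+c*y,.1377]
    Hs=hull("scene",.5271+c*dx,.2038+sn*dx,.1377,-.2855)[:,0];Ht=hull("top",.5271+c*dx,.2038+sn*dx,.1377,-.2855)[:,0]
    print(dx,proj("top",W(-.08,.023)).round(1),"scene max row",Hs[:,1].max().round(1),"top min row",Ht[:,1].min().round(1),Ht[:,0].max().round(1))
H={n:hull(n,.5271,.2038,.1377,-.2855) for n in("scene","top")}
k=6
for n,im,r in(("scene",s,(285,115)),("top",t,(145,135))):
    I=cv2.resize(im[r[1]:r[1]+110,r[0]:r[0]+65],None,fx=5,fy=5)
    cv2.polylines(I,[(((H[n]-np.array(r)+.5)*5).astype(int))],True,(0,0,255),1)
    H[n]=I
cv2.imwrite("pics/c7.png",np.hstack([H["scene"],H["top"]]))
E
```

```text
-0.01 [159.6 231.9] scene max row 186.5 top min row 154.7 205.5
-0.005 [160.4 229.6] scene max row 187.8 top min row 152.6 206.2
0 [161.2 227.3] scene max row 189.2 top min row 150.4 207.0
0.005 [162.  225.1] scene max row 190.5 top min row 148.3 207.7
0.01 [162.8 222.8] scene max row 191.8 top min row 146.1 208.5
```

View pics/c7.png

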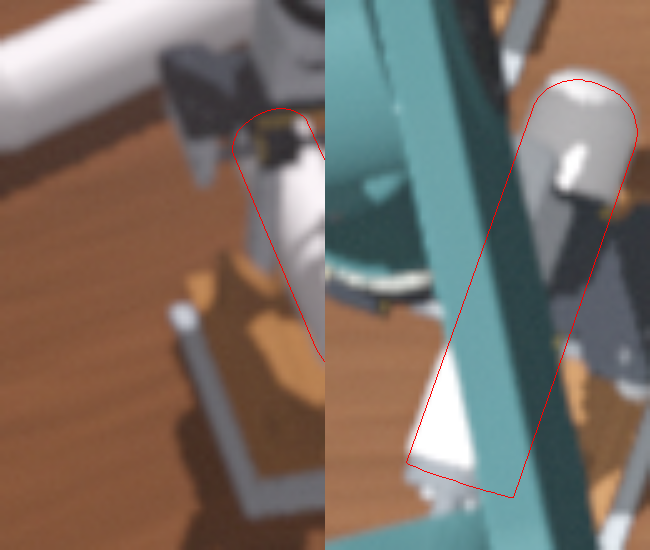

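The candle sits about 4 mm toward the dome relative to the tool, by both the dome end and the cap in the top view. I'll correct for that and lower to just above the seat.

jog_arm --pt "0 0 0 -2 1.2 0 44" --pt "0 0 0 -2.2 1.1 -10 44" --pt "0 0 0 0 0 -16 44" --pt "0 0 0 0 0 -14 44" --pt "0 0 0 0 0 -10 44" --pt "0 0 0 0 0 -6 44" --pt "0 0 0 0 0 -3 44" --pt "0 0 0 0 0 0 44" --pt "0 0 0 0 0 0 44"

```text
time: 7.98
tool_pos: [0.5231, 0.2071, 0.1573]
ee_rot: [3.141, -0.001, 1.286]
wrist_force: [0.3, 0.6, -1.8]
width: 0.0454
```

jog_arm --pt "0 0 0 0 0 0 44" --pt "0 0 0 0 0 -1 44" --pt "0 0 0 0 0 0 44" --pt "0 0 0 0 0 0 44"

```text
time: 8.48
tool_pos: [0.5227, 0.2071, 0.1557]
ee_rot: [-3.142, -0.0, 1.286]
wrist_force: [0.9, -0.7, -3.9]
width: 0.0452
```

```bash
python3 - <<'E'
from h import *
o=get_obs();print(o["tool_pos"],o["wrist_force"],o["width"])
s=snapshot("scene")[:,:,::-1].copy();t=snapshot("top")[:,:,::-1].copy();cv2.imwrite("pics/s8.png",s);cv2.imwrite("pics/t8.png",t)
cv2.imwrite("pics/c8.png",np.hstack([cv2.resize(s[125:225,300:380],(400,500)),cv2.resize(t[145:255,155:235],(400,500))]))
E
```

```text
[0.52274065 0.20708072 0.15565824] [ 0.87054632 -0.72135031 -3.90974475] 0.0451704769440817
```

View pics/c8.png

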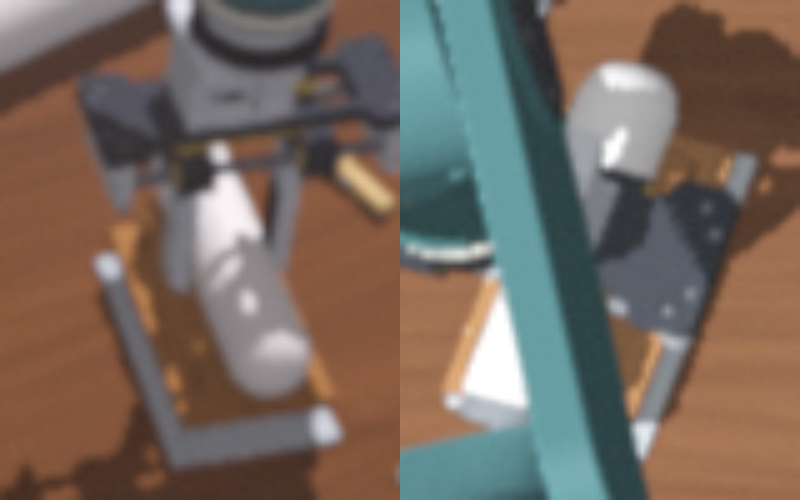

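jog_arm --pt "0 0 0 0 -0.8 -1 44" --pt "0 0 0 0 0 -1 44" --pt "0 0 0 0 0 0 44" --pt "0 0 0 0 0 0 44"

```text
time: 9.07
tool_pos: [0.5228, 0.2063, 0.1537]
ee_rot: [-3.142, -0.0, 1.286]
wrist_force: [1.2, 0.7, -2.4]
width: 0.0453
```

jog_arm --pt "0 0 0 0 0 0 45.5" --pt "0 0 0 0 0 0 46.5" --pt "0 0 0 0 0 0 50" --pt "0 0 0 0 0 0 70" --pt "0 0 0 0 0 0 94" --pt "0 0 0 0 0 0 94" --pt "0 0 0 0 0 0 94"

```text
time: 9.95
tool_pos: [0.5228, 0.2063, 0.1537]
ee_rot: [3.142, -0.0, 1.286]
wrist_force: [-0.9, -0.3, 0.2]
width: 0.0865
```

Released. Rising straight up and moving aside so both cameras can see.

jog_arm --pt "0 0 0 0 0 15 94" --pt "0 0 0 0 0 30 94" --pt "0 0 0 0 0 30 94" --pt "0 0 0 0 -20 20 60" --pt "0 0 0 0 -40 0 30" --pt "0 0 0 0 -50 0 0" --pt "0 0 0 0 -50 0 0" --pt "0 0 0 0 -30 0 0" --pt "0 0 0 0 0 0 0"

```text
time: 11.08
tool_pos: [0.5224, 0.0136, 0.2491]
ee_rot: [3.141, 0.0, 1.282]
wrist_force: [0.4, 0.3, 0.9]
width: 0.0373
```

```bash
python3 - <<'E'
from fit import *
s=snapshot("scene")[:,:,::-1].copy();t=snapshot("top")[:,:,::-1].copy();cv2.imwrite("pics/s9.png",s);cv2.imwrite("pics/t9.png",t)
c,sn=np.cos(-.285),np.sin(-.285)
out=[]
for n,im,r in(("scene",s,(305,130)),("top",t,(155,140))):
    I=cv2.resize(im[r[1]:r[1]+110,r[0]:r[0]+75],None,fx=5,fy=5)
    cv2.polylines(I,[(((hull(n,.5267,.205,.0745,-.285)-np.array(r)+.5)*5).astype(int))],True,(0,0,255),1)
    out.append(I)
cv2.imwrite("pics/c9.png",np.hstack(out))
E
```

```text
(no output)
```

View pics/c9.png

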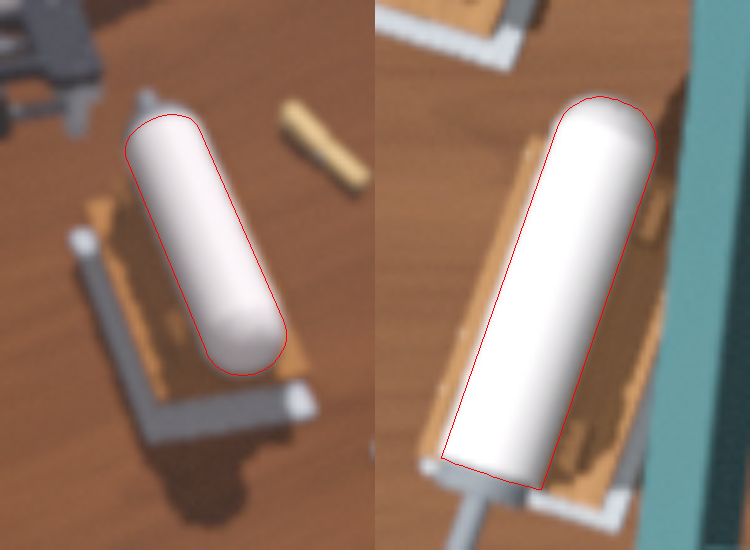

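The candle matches the predicted seated outline in both views. A quick numeric fit will set the push point.

```bash
python3 - <<'E'
from fit import *
t=cv2.imread("pics/t9.png");s=cv2.imread("pics/s9.png")
mt=mask(t,(160,150,288,240));ms=mask(s,(325,150,368,210))
mt=mask(t,(235-75,150,290,240)) if mt.sum()<500 else mt
p0=[.5267,.205,-.285]
for m in ({"top":mt},{"scene":ms},{"top":mt,"scene":ms}): print(list(m),fitc(m,p0,.0745))
print(get_obs()["tool_pos"],get_obs()["ee_rot"])
E
```

```text
['top'] (array([ 0.52815414,  0.20735073, -0.28908934]), np.float64(0.5681928184524456))
['scene'] (array([ 0.5222279 ,  0.2089128 , -0.29377581]), np.float64(0.4270014070683761))
['top', 'scene'] (array([ 0.5243489 ,  0.20833087, -0.29119215]), np.float64(1.136347820550066))
[0.52254173 0.01592567 0.24895938] [-3.14149274e+00 -5.81725340e-04  1.28509525e+00]
```

jog_arm --pt "0 0 0 0 25 0 0" --pt "0 0 0 1 45 0 0" --pt "0 0 0 1 45 0 0" --pt "0 0 0 1 40 0 0" --pt "0 0 0 0.5 25 0 0" --pt "0 0 0 0 10.5 -10 0" --pt "0 0 0 0 0 -20 0" --pt "0 0 0 0 0 -12 0" --pt "0 0 0 0 0 0 0" --pt "0 0 0 0 0 0 0"

```text
time: 12.42
tool_pos: [0.5265, 0.2065, 0.2073]
ee_rot: [3.141, -0.001, 1.286]
wrist_force: [-1.0, 0.4, 0.4]
width: 0.0006
```

```bash
python3 - <<'E'
from h import *
o=get_obs();print(o["tool_pos"],o["wrist_force"],o["width"])
s=snapshot("scene")[:,:,::-1].copy();t=snapshot("top")[:,:,::-1].copy()
cv2.imwrite("pics/c10.png",np.hstack([cv2.resize(s[125:225,300:380],(400,500)),cv2.resize(t[145:245,155:235],(400,500))]))
E
```

```text
[0.52654951 0.20653252 0.20726473] [-1.02972671  0.39731755  0.44904357] 0.000556190517879744
```

View pics/c10.png

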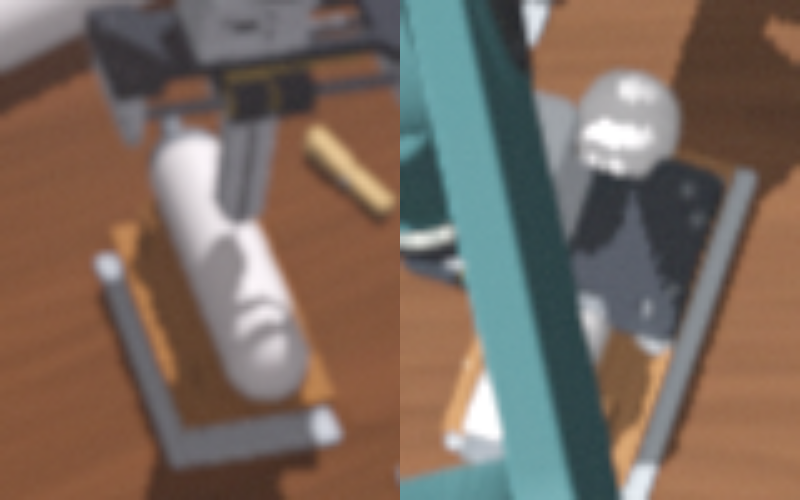

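Shut fingers are above the candle's middle. Lowering slowly and watching for contact, expected at TCP z of about 0.1945.

jog_arm --pt "0 0 0 0 0 -4 0" --pt "0 0 0 0 0 -4 0" --pt "0 0 0 0 0 -2 0" --pt "0 0 0 0 0 -2 0" --pt "0 0 0 0 0 -1 0" --pt "0 0 0 0 0 0 0" --pt "0 0 0 0 0 0 0"

```text
time: 13.4
tool_pos: [0.5262, 0.2068, 0.194]
ee_rot: [3.142, -0.0, 1.286]
wrist_force: [-0.4, 0.2, 2.4]
width: 0.0004
```

jog_arm --pt "0 0 0 0 0 -1 0" --pt "0 0 0 0 0 -1 0" --pt "0 0 0 0 0 -1 0" --pt "0 0 0 0 0 0 0" --pt "0 0 0 0 0 0 0"

```text
time: 14.02
tool_pos: [0.5262, 0.2068, 0.1908]
ee_rot: [-3.142, -0.0, 1.286]
wrist_force: [-1.6, -0.2, 5.0]
width: 0.0003
```

jog_arm --pt "0 0 0 0 0 -1 0" --pt "0 0 0 0 0 -1 0" --pt "0 0 0 0 0 -1 0" --pt "0 0 0 0 0 -1 0" --pt "0 0 0 0 0 -1 0" --pt "0 0 0 0 0 -1 0" --pt "0 0 0 0 0 -0.5 0" --pt "0 0 0 0 0 0 0" --pt "0 0 0 0 0 0 0" --pt "0 0 0 0 0 0 0"

```text
time: 15.28
tool_pos: [0.5263, 0.2068, 0.1846]
ee_rot: [3.141, -0.0, 1.286]
wrist_force: [-2.3, -0.3, 5.7]
width: 0.0002
```

```bash
python3 - <<'E'
from fit import *
F=[]
for i in range(6):
    s=snapshot("scene");F.append(get_obs()["wrist_force"])
print(np.mean(F,0).round(2),get_obs()["tool_pos"],get_obs()["wrist_torque"])
s=s[:,:,::-1].copy();t=snapshot("top")[:,:,::-1].copy();out=[]
for n,im,r in(("scene",s,(305,130)),("top",t,(155,140))):
    I=cv2.resize(im[r[1]:r[1]+110,r[0]:r[0]+75],None,fx=5,fy=5)
    cv2.polylines(I,[(((hull(n,.5267,.205,.0645,-.285)-np.array(r)+.5)*5).astype(int))],True,(0,0,255),1)
    out.append(I)
cv2.imwrite("pics/c11.png",np.hstack(out));cv2.imwrite("pics/s11.png",s)
E
```

```text
[-2.9  -0.95  5.63] [0.52627456 0.20678888 0.18461149] [-0.17301167  0.60515505 -0.0173007 ]
```

View pics/c11.png

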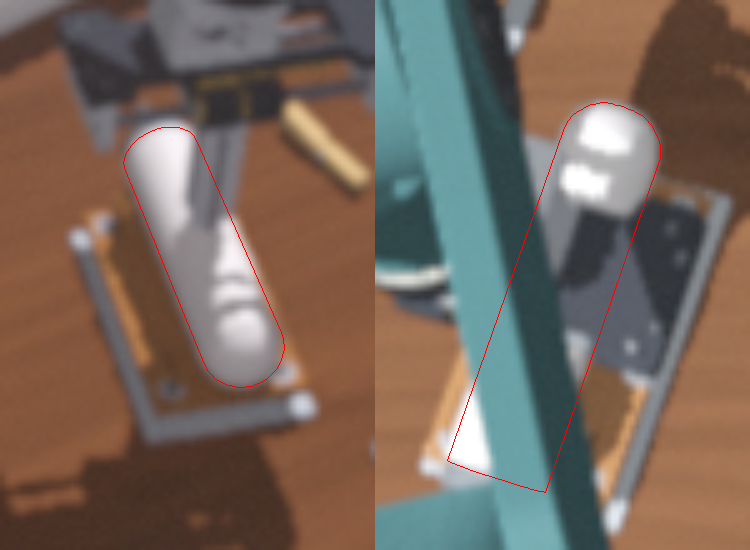

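View pics/s11.png

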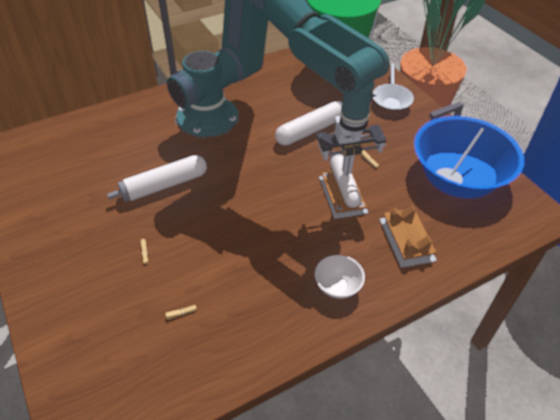

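The bed is about 10 mm down: the geometry says 9.9 mm, and the force (5.6 N push plus about 3 N weight) says about 10 mm. A small side force of -2.9, -0.95 N remains, so I'll nudge the tool to ease it.

jog_arm --pt "0 0 0 -0.4 -0.1 0 0" --pt "0 0 0 0 0 0 0" --pt "0 0 0 0 0 0 0"

```text
time: 16.0
tool_pos: [0.5261, 0.2068, 0.1848]
ee_rot: [3.141, -0.001, 1.286]
wrist_force: [-1.4, -0.9, 5.7]
width: 0.0003
```

```bash
python3 - <<'E'
from h import *
F=[]
for i in range(8):
    s=snapshot("scene");F.append(get_obs()["wrist_force"])
print(np.mean(F,0).round(2),get_obs()["tool_pos"],get_obs()["wrist_torque"])
E
```

```text
[-2.48 -0.81  5.53] [0.5261374  0.20676727 0.18474725] [-0.12950895  0.51814034  0.03567644]
```

jog_arm --pt "0 0 0 -0.4 -0.2 0 0" --pt "0 0 0 -0.3 -0.2 0 0" --pt "0 0 0 0 0 0 0" --pt "0 0 0 0 0 0 0"

```text
time: 16.9
tool_pos: [0.5259, 0.2067, 0.1851]
ee_rot: [3.139, -0.002, 1.286]
wrist_force: [-1.3, -0.4, 5.8]
width: 0.0005
```

```bash
python3 - <<'E'
from h import *
F=[]
for i in range(8):
    s=snapshot("scene");F.append(get_obs()["wrist_force"])
print(np.mean(F,0).round(2),get_obs()["tool_pos"],get_obs()["wrist_torque"])
E
```

```text
[-1.21  0.22  5.74] [0.52592653 0.20664082 0.18504383] [-0.00908501  0.24671689 -0.04345236]
```

The side force across the V is now about 0.1 N and the push is 5.7 N. Handing in.

```bash
python3 - <<'E'
from bench import *
print(close_job()); o=get_obs(); print(o["time"],o["tool_pos"],o["wrist_force"])
E
```

```text
the job is handed in; nothing more can be done
None
the job is handed in; nothing more can be done
```

The job is handed in with the candle seated in the nearest V-cradle and the bed held about 9.5–10 mm down. No verdict was reported. I picked the smallest candle at its middle, lifted it clear, and let it settle in the two V's. Then I pressed on the middle of its top with the fingers shut.

- **Seating:** before pressing, the candle matched the predicted seated outline in both camera views. After pressing it matched again with the outline lowered 10 mm, though the arm hid part of the top view.
- **Push:** the push was 5.7 N. With about 3 N of candle weight, that agrees with the tool height on the sinking depth.
- **Side force:** pressing first left about 3 N of side force. Small nudges cut it to about 0.1 N across the V's and 1.2 N along them.
- **Bystanders:** the bowl and pegs looked unmoved by eye in the last full picture; I did not measure them.
- **Grip force:** the gripper's force setting is fixed at half its maximum (30 N), so the 8–15 N advised grip could not be set. I closed in small steps to just under the candle's width, but had no way to measure the actual grip force.
- **Fit disagreement:** the automatic outline fit put the candle up to 6 mm differently along its length, depending on the camera. I trusted the cradle corner fit and the visual overlay instead.

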